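# Lay up two breakfast trays

## Task

Lay up the two breakfast trays: on the oblong tray stand the egg cup on the round mat and the salt shaker on the square mat; on the round tray stand the milk jug on the square mat and the small jam jar on the round mat, each upright in the middle of its mat. Set them down without dropping or tipping anything, and leave the large jar and the pepper mill where they are.

Things in the scene. Friction and masses are not known exactly. Their poses are not given: they have to be found in the camera images.
- egg_cup: white china egg cup holding a brown boiled egg (one rigid piece), 75 mm tall with the egg's rounded top. Foot 44 mm across, thin stem, then the cup with upright sides 48 mm across between 30 and 52 mm height: grip it there. About 0.12 kg. Origin: centre of the foot's underside, z up, round about z
- salt_shaker: small white china salt shaker with a domed steel top, 72 mm tall, upright sides 40 mm across up to 52 mm height. About 0.11 kg. Origin: centre of its underside, z up, round about z
- milk_jug: small open white china milk jug, 73 mm tall, body 58 mm across with upright sides from 18 to 55 mm height, 54 mm at the mouth, foot 48 mm, wall 4 mm. A loop handle on its +y side reaches to 53 mm from the axis (22 to 56 mm height) and a small spout on its -y side to 37 mm (at the rim): grip it across its x axis, or by the wall. About 0.16 kg. Origin: centre of its underside on the axis of the body, z up
- small_jar: small round jam jar of amber glass with a paper band and a brass lid, straight-sided, 48 mm across and 56 mm tall. About 0.13 kg. Origin: centre of its underside, z up, round about z
- oblong_tray_disc_mat: thin cork mat, a disc 74 mm across, 4 mm thick, lying fixed in the oblong dark wooden tray (250 x 150 mm, low rim 16 mm high over the counter, 6 mm thick, fixed to the counter; mats lie along its length), beside the square mat (centres 120 mm apart). Origin: centre of its underside, 6 mm above the counter (the tray's floor); its top is 10 mm above the counter. z up; the line between the tray's two mats is its x axis, either way round
- oblong_tray_square_mat: thin cork mat, a square 74 x 74 mm, 4 mm thick, lying fixed in the oblong dark wooden tray (250 x 150 mm, low rim 16 mm high over the counter, 6 mm thick, fixed to the counter; mats lie along its length), beside the round mat (centres 120 mm apart). Origin: centre of its underside, 6 mm above the counter (the tray's floor); its top is 10 mm above the counter. z up; the line between the tray's two mats is its x axis, either way round
- round_tray_disc_mat: thin cork mat, a disc 74 mm across, 4 mm thick, lying fixed in the round dark wooden tray (250 mm across, low rim 16 mm high over the counter, 6 mm thick, fixed to the counter), beside the square mat (centres 120 mm apart). Origin: centre of its underside, 6 mm above the counter (the tray's floor); its top is 10 mm above the counter. z up; the line between the tray's two mats is its x axis, either way round
- round_tray_square_mat: thin cork mat, a square 74 x 74 mm, 4 mm thick, lying fixed in the round dark wooden tray (250 mm across, low rim 16 mm high over the counter, 6 mm thick, fixed to the counter), beside the round mat (centres 120 mm apart). Origin: centre of its underside, 6 mm above the counter (the tray's floor); its top is 10 mm above the counter. z up; the line between the tray's two mats is its x axis, either way round
- large_jar: large jam jar of the same kind as the small one, 68 mm across and 88 mm tall, standing loose among the things to be moved; it is not wanted and stays where it is. Origin: centre of its underside, z up
- pepper_mill: dark turned-wood pepper mill, 48 mm across at the foot, 102 mm tall, standing loose behind the things to be moved; it is not wanted and stays where it is. Origin: centre of its underside, z up
Things that resemble listed ones, but are neither listed nor needed, are in the scene too. What is shaped like the small_jar but green or turquoise is not meant. What is shaped like the egg_cup but turquoise is not meant.

How it is judged:
At the end, for the whole second after the job is handed in: Egg cup on the oblong tray's round mat, salt shaker on its square mat, milk jug on the round tray's square mat, small jar on its round mat: each within 15 mm of the mat's centre, upright within 7 degrees, at rest, released. Large jar and pepper mill within 25 mm of where they stood (horizontal distance between egg_cup and oblong_tray_disc_mat below 0.015 m and z of egg_cup in the frame of oblong_tray_disc_mat between 0.001 and 0.008 m and angle between each of egg_cup, salt_shaker, milk_jug, small_jar's own z axis and vertical below 0.12 rad and linear speed of each of egg_cup, salt_shaker, milk_jug, small_jar below 0.02 m/s and angular speed of each of egg_cup, salt_shaker, milk_jug, small_jar below 0.2 rad/s and horizontal distance between salt_shaker and oblong_tray_square_mat below 0.015 m and z of salt_shaker in the frame of oblong_tray_square_mat between 0.001 and 0.008 m and horizontal distance between milk_jug and round_tray_square_mat below 0.015 m and z of milk_jug in the frame of round_tray_square_mat between 0.001 and 0.008 m and horizontal distance between small_jar and round_tray_disc_mat below 0.015 m and z of small_jar in the frame of round_tray_disc_mat between 0.001 and 0.008 m and distance of each of large_jar, pepper_mill from where it was at the start of the episode below 0.025 m); the robot touches nothing.
It fails at once if one of the four things is tipped by more than 35 degrees (angle between any of egg_cup, salt_shaker, milk_jug, small_jar's own z axis and vertical above 0.61 rad).
It fails at once if one of the four things is dropped (falls freely from more than about 3 cm) ((linear speed of egg_cup above 0.8 m/s and contact force between egg_cup and the fingers below 0.02 N) or (linear speed of salt_shaker above 0.8 m/s and contact force between salt_shaker and the fingers below 0.02 N) or (linear speed of milk_jug above 0.8 m/s and contact force between milk_jug and the fingers below 0.02 N) or (linear speed of small_jar above 0.8 m/s and contact force between small_jar and the fingers below 0.02 N)).
It fails at once if the large jar is shifted by more than 25 mm or knocked over (distance of large_jar from where it was at the start of the episode above 0.025 m or angle between large_jar's own z axis and vertical above 0.5 rad).
It fails at once if the pepper mill is shifted by more than 25 mm or knocked over (distance of pepper_mill from where it was at the start of the episode above 0.025 m or angle between pepper_mill's own z axis and vertical above 0.5 rad).
It also fails if it takes over 125 s, if anything falls off the work surface, if the arm or the gripper's body presses on something with over 40 N, if the wrist force passes 120 N, or if a joint passes its speed limit or range.

## Robot

A 6-joint arm with a two-finger parallel gripper is mounted at the origin on the work surface. World frame = base frame: x ahead of the robot, y to its left, z up, the work surface at z = 0. Lengths are in m, angles in rad, forces in N, time in s.
With the tool pointing down it reaches from about 0.35 to 0.775 m from the base axis. Payload 7.3 kg.
Tool frame: the origin (TCP) lies between the finger pads; the fingertips stand tips_ahead ahead of it and the grasp point (between the pads) lies 5 mm behind it (tips_ahead is the distance from the TCP to the fingertips, in m); z points along the fingers, y is the line along which they close (so a half turn about z gives the same grasp; the last joint's range is limited). The gripper opens to 92 mm and grips with 3 to 60 N. Pads are 19 mm wide; open, the fingers measure 130 mm over their backs; the gripper's body (75 mm by 190 mm) begins 47 mm behind the grasp point.
Start: joints at [-1.42, 0.342, 1.524, -0, 1.275, -0.146], TCP at [0.154, -0.502, 0.241] pointing down, gripper open.
Joint ranges: [-2.53, 2.53], [-0.77, 2.02], [0.04, 2.7], [-1, 4.14], [0.28, 2.66], [-3.11, 3.11]. Speed limits (rad/s): [2.57, 2.57, 3.14, 3.14, 3.14, 3.14].

## Interface

Orientations are given as a unit quaternion [w, x, y, z].
In Python, from cell import observe, snapshot, get_calibration, sign_off, look_for, pinpoint, tips_ahead gives the robot as it stands. The module is installed in compiled form; this text tells all that it offers.
- The arm moves only by the tool send_rows, never from a script. Its argument "deltas" is text: rows parted by semicolons, each of 6 numbers parted by spaces: the shift along the tool's x, y, z normalised to -1 to 1, where 1 is 0.5 m, then the turn, a rotation vector about the tool's x, y, z normalised to -1 to 1, where 1 is 0.08 rad. A call has 1 to 8 rows; each row shifts and turns the commanded pose from where the row before left it, along the tool's axes as they then stand; what a row does not reach is not made up. A row lasts 1/10 s, in which the tool goes at most 50 mm and 8.59 degrees, less where a joint would pass 70% of its speed; a pose out of reach is approached as far as the arm can. A call with a number of a shift or a turn outside -1 to 1 is refused whole. A call with a gripper value outside its range is refused whole. "jaw" is the closure, from 0 (fully open) to 1 (shut), set as the call begins (left out, the last holds). The fingers move at their own pace and stop on an object; the grip force is fixed at half the most. Time passes only in rows, so rows that do not move let the fingers close. It gives the time, the measured TCP pose, the force, the opening and the grip force at its end, in the units of the state.
- observe(): the state, without advancing time (a new reading comes with each control period).
- snapshot(name): name is "scene" or "top" or "wrist"; returns the picture (480x640x3 uint8, blue, green, red); there is no depth.
- get_calibration(name): a dict with "camera_matrix" (3x3 intrinsics, pixels), "origin" and "attitude" of the camera in the world; the wrist camera has in their place "T_tool_cam" (4x4, takes a point from camera to tool coordinates, whose origin is the TCP and whose axes are the flange's). Camera axes: x right, y down, z forward; pixel columns grow to the right and rows downward; lengths in m; the calibration is good to about 2 mm. A picture is of the moment at which its call begins: read the wrist's pose just before it. get_calibration takes no time and is no camera call.
- sign_off(): hands the job in; it is judged then, once.
Trained networks look in the newest picture that a camera, given by its name, has taken for a name from the list of things; names that differ only in an ending like _2 or _b are one class to them, and where a whole thing is asked for, a point or a joint stands for the part that bears it (a point fixed in the world has none). Each returns a list of dicts, best first, with "confidence" (0 to 1); they miss things now and then, are a little off and sometimes report something else, mostly with a low value. They report only what shows in the picture. A call takes as long as a camera call. They do not tell look-alikes from the thing itself.
- look_for(camera, name): "bbox" ([left, top, width, height] in pixels, round what is visible of it).
- pinpoint(camera, name): "at" ([column, row] in pixels: a listed point, or the origin of a listed thing).
The state is a dict: "t": time; "joint_positions": joint angles; "joint_velocities": joint speeds; "effort": joint torques, N m; "ee_pos": TCP position; "tcp_rot": TCP orientation; "contact_force": force on the tool from outside, world axes, zero at the start; "wrist_torque": the same for the moment, N m; "width": opening from 0.0 (shut) to 1.0 (fully open); "finger_force": force on a finger pad.
Only numpy, scipy, OpenCV 4.12 (cv2) and the standard library are available. Lean on these libraries where they do the work, as an engineer would, in place of code of your own. Each camera call takes 0.05 s, during which the arm holds its last target. There are 200 camera calls.

## Working session

There is one attempt and no reset: what is moved stays moved. The work goes in short steps, Python scripts to look and compute and a tool call to move; the robot and the scene stay as the last step left them, time stands still between calls to the robot, and variables do not carry over. Pictures are saved under pics/ and viewed, at most 14 in all, crops included, and the job is handed in when it is done.

Besides the shell and the picture viewer there is one more tool, called after "Call:" as a command line: name --argument value ..., lists and objects as JSON in quotes. send_rows: Moves the arm, as the interface text tells. Scaled input: -1 to 1 covers 0.5 m each way for a shift and 0.08 rad each way for a turn. Its arguments: {"type":"object","properties":{"deltas":{"type":"string"},"jaw":{"type":"number"}},"required":["deltas"]}

```bash
mkdir -p pics; python3 - <<'E'
from cell import *
import cv2, numpy as np
print(observe()); print(tips_ahead if not callable(tips_ahead) else tips_ahead())
for n in ["scene","top","wrist"]:
    im=snapshot(n); cv2.imwrite(f"pics/{n}0.png",im); print(n,get_calibration(n))
for c in ["top","scene"]:
    for n in ["egg_cup","salt_shaker","milk_jug","small_jar","oblong_tray_disc_mat","oblong_tray_square_mat","round_tray_disc_mat","round_tray_square_mat","large_jar","pepper_mill"]:
        print(c,n,[(np.round(d["at"]).tolist(),round(d["confidence"],2)) for d in pinpoint(c,n)[:5]])
E
```

```text
{'t': 0.0, 'joint_positions': array([-1.42002014e+00,  3.42721918e-01,  1.52498759e+00,  8.67023699e-06,
        1.27537671e+00, -1.45998963e-01]), 'joint_velocities': array([-0.00190729, -0.00024893, -0.00126505, -0.00207153, -0.00105374,
        0.0001794 ]), 'effort': array([ 4.13088837e-04, -4.31246674e+01, -2.44222641e+01,  7.17507885e-02,
        5.59083035e-02, -1.30196536e-04]), 'ee_pos': array([ 0.15349858, -0.5016764 ,  0.24005562]), 'tcp_rot': array([-7.46789574e-04,  9.89010662e-01,  1.47842327e-01,  2.36259605e-06]), 'contact_force': array([ 0.40187006, -0.63793709, -0.47491273]), 'wrist_torque': array([ 0.03516935, -0.00423096, -0.01744161]), 'finger_force': 0.0, 'width': 0.9989746579845036}
0.014
scene {'camera_matrix': array([[470.16102013,   0.        , 314.95937911],
       [  0.        , 470.16102013, 248.53644322],
       [  0.        ,   0.        ,   1.        ]]), 'origin': array([1.22674955, 0.17440444, 0.90620659]), 'attitude': array([-0.19573142,  0.55553354,  0.76492446, -0.26069574])}
top {'camera_matrix': array([[578.38988308,   0.        , 328.36429423],
[... 1294 characters left out ...]
 large_jar [([313.0, 272.0], 0.94)]
top pepper_mill [([278.0, 328.0], 0.64), ([330.0, 169.0], 0.58)]
scene egg_cup [([283.0, 273.0], 0.78), ([282.0, 233.0], 0.69)]
scene salt_shaker [([371.0, 227.0], 0.75)]
scene milk_jug [([305.0, 206.0], 0.83), ([285.0, 327.0], 0.17)]
scene small_jar [([358.0, 300.0], 0.74), ([321.0, 288.0], 0.7), ([467.0, 246.0], 0.35)]
scene oblong_tray_disc_mat []
scene oblong_tray_square_mat [([476.0, 284.0], 0.71), ([287.0, 272.0], 0.22)]
scene round_tray_disc_mat [([196.0, 220.0], 0.84), ([469.0, 244.0], 0.4)]
scene round_tray_square_mat [([226.0, 193.0], 0.73)]
scene large_jar [([335.0, 248.0], 0.79)]
scene pepper_mill [([283.0, 329.0], 0.6), ([468.0, 243.0], 0.28)]
```

View pics/top0.png

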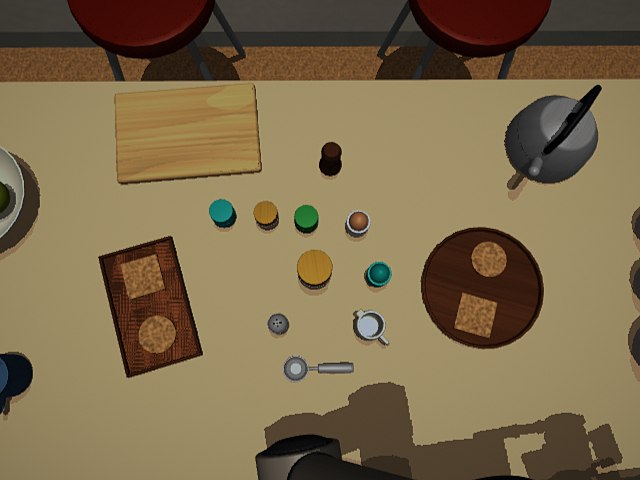

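View pics/scene0.png

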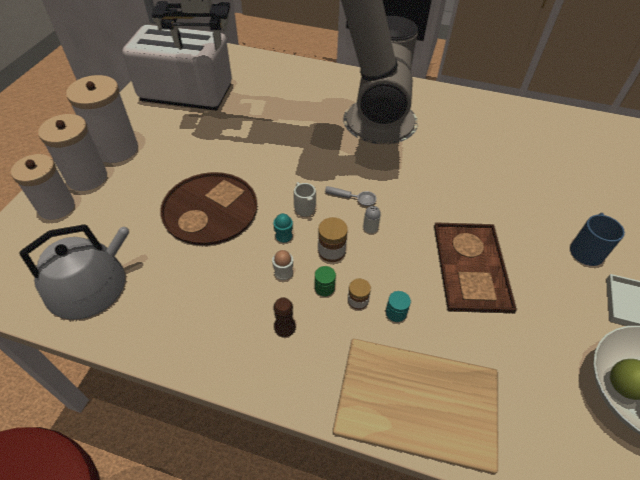

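The top view shows the layout.
- Small jar candidates: amber lid (266,213), turquoise (222,212), green (306,218), large amber (315,268). I choose (266,213).
- Egg cup candidates: white with brown egg (358,222), turquoise (378,273). I choose (358,222).
- Salt shaker: (278,323), with the scoop (295,368) beside it. The mill at (331,158) is not wanted.
- Jug: (369,325), with its handle towards the lower right (387,343) or upper left (362,316).
- Trays: the oblong one has its square mat at (143,276) and disc at (157,334). The round one has its disc at (489,259) and square at (476,315).

```bash
cat > h.py <<'E'
from cell import *
import cv2, numpy as np
from scipy.spatial.transform import Rotation as R
def rot(q): return R.from_quat([q[1],q[2],q[3],q[0]])
def cam(c,st=None):
    k=get_calibration(c)
    if c=="wrist":
        st=st or observe(); T=k["T_tool_cam"]; r=rot(st["tcp_rot"]).as_matrix()
        return k["camera_matrix"], r@T[:3,:3], st["ee_pos"]+r@T[:3,3]
    return k["camera_matrix"], rot(k["attitude"]).as_matrix(), k["origin"]
def p2w(C,px,z):
    K,r,o=C; d=r@np.linalg.solve(K,[px[0],px[1],1.]); return o+d*(z-o[2])/d[2]
def w2p(C,p):
    K,r,o=C; v=K@(r.T@(np.array(p)-o)); return v[:2]/v[2]
E
python3 - <<'E'
from h import *
C=cam("top"); S=cam("scene"); im=cv2.imread("pics/top0.png")
for n,p,z in [("egg",(358,222),.07),("salt",(278,323),.07),("jug",(369,325),.07),("jar",(266,212.5),.056),("green",(306,217.5),.056),("large",(315,267.5),.088),("mill",(331,150),.1),("tqegg",(378,273),.07)]:
    print(n,p2w(C,p,z).round(4))
for n,o,t,s in [("egg",(356,227),None,(283,273)),("salt",(279,329),None,(371,227)),("jug",(367,324),0,(305,206)),("jar",(267,219),0,(358,300)),("large",(313,272),0,(335,248))]:
    print(n,"origin top",p2w(C,o,0).round(4)[:2],"scene",p2w(S,s,0).round(4)[:2])
hsv=cv2.cvtColor(im,cv2.COLOR_BGR2HSV)
for n,p in [("osq",(143,276)),("odisc",(157,334)),("rdisc",(489,259)),("rsq",(476,315))]:
    m=((hsv[...,2]>120)).astype(np.uint8); 
    w=np.zeros_like(m); cv2.circle(w,p,30,1,-1); m=cv2.morphologyEx(m*w,cv2.MORPH_OPEN,np.ones((3,3)))
    c=max(cv2.findContours(m,cv2.RETR_EXTERNAL,cv2.CHAIN_APPROX_NONE)[0],key=cv2.contourArea)
    r=cv2.minAreaRect(c); q=p2w(C,r[0],.01); print(n,r,q.round(4), cv2.contourArea(c))
cv2.imwrite("pics/crop0.png",cv2.resize(im[190:390,210:410],None,fx=3,fy=3,interpolation=cv2.INTER_CUBIC))
E
```

```text
egg [ 0.6343 -0.0823  0.07  ]
salt [0.4397 0.0748 0.07  ]
jug [ 0.4332 -0.0977  0.07  ]
jar [0.6591 0.0993 0.056 ]
green [0.6479 0.0199 0.056 ]
large [0.5422 0.0035 0.088 ]
mill [ 0.7727 -0.0308  0.1   ]
tqegg [ 0.5326 -0.1183  0.07  ]
egg origin top [ 0.64   -0.0836] scene [ 0.6419 -0.0833]
salt origin top [0.4318 0.077 ] scene [0.438  0.0797]
jug origin top [ 0.4389 -0.1005] scene [ 0.4216 -0.1028]
jar origin top [0.6592 0.1017] scene [0.6588 0.1031]
large origin top [0.5464 0.0073] scene [0.5318 0.0118]
osq ((142.04718017578125, 276.41510009765625), (35.713748931884766, 37.49943542480469), 74.05460357666016) [0.5407 0.3518 0.01  ] 927.5
odisc ((157.0845947265625, 332.9769287109375), (35.597965240478516, 34.35762023925781), 29.744882583618164) [0.4274 0.3172 0.01  ] 695.0
rdisc ((488.5, 259.5), (31.0, 33.0), 90.0) [ 0.566  -0.3542  0.01  ] 604.0
rsq ((475.3823547363281, 314.9705810546875), (36.62287902832031, 36.1378059387207), 14.03624439239502) [ 0.4529 -0.3194  0.01  ] 1085.0
```

View pics/crop0.png

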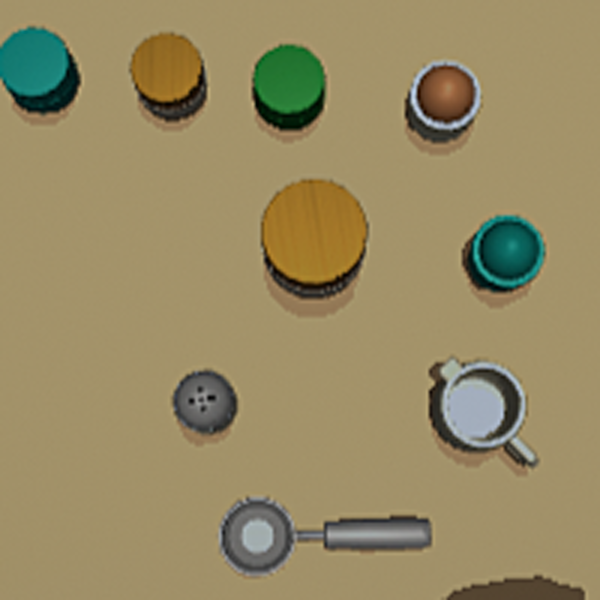

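Confirmed in the crop: the amber jar is at (168,68), the egg cup with the brown egg at (445,95), and the jug handle points to the lower right (525,453). I'll move to the jug first and measure it with the wrist camera.

Call:
send_rows --deltas "0.07 -0.055 0 0 0 0;0.07 -0.055 0 0 0 0;0.07 -0.055 0 0 0 0;0.07 -0.055 0 0 0 0;0.07 -0.055 0 0 0 0;0.07 -0.055 0 0 0 0;0.07 -0.055 0 0 0 0;0.07 -0.055 0 0 0 0" --jaw 0

```text
t: 1.95
ee_pos: [0.3578, -0.2083, 0.241]
tcp_rot: [0.0, 0.989, 0.148, 0.0]
contact_force: [1.0, -1.4, 0.8]
width: 0.999
finger_force: 0.0
```

Call:
send_rows --deltas "0.07 -0.055 0 0 0 0;0.07 -0.055 0 0 0 0;0 0 0 0 0 -1;0 0 0 0 0 -1;0 0 0 0 0 -1;0 0 0 0 0 -1;0 0 0 0 0 -1;0 0 0 0 0 0"

```text
t: 2.75
ee_pos: [0.4078, -0.1367, 0.2408]
tcp_rot: [0.0, 0.94, 0.342, 0.0]
contact_force: [0.6, -0.1, 0.3]
width: 0.997
finger_force: 0.0
```

```bash
cat >> h.py <<'E'
def yaw(st):
    x=rot(st["tcp_rot"]).as_matrix()[:,0]; return np.arctan2(x[1],x[0])
def go(target,psi=None):
    "print remaining move: tool-frame shift (normalised, total) at present yaw, and turn"
    st=observe(); r=rot(st["tcp_rot"]).as_matrix(); d=np.array(target)-st["ee_pos"]
    print("t",round(st["t"],2),"pos",st["ee_pos"].round(4),"yaw",round(yaw(st),3),"shift",(r.T@d/.5).round(4))
    if psi is not None:
        dy=(psi-yaw(st)+np.pi/2)%np.pi-np.pi/2; print(" turn z total",round(-dy/.08,2)); c=yaw(st)+dy
        rr=np.array([[np.cos(c),np.sin(c),0],[np.sin(c),-np.cos(c),0],[0,0,-1]]); print(" shift after turn",(rr.T@d/.5).round(4))
E
python3 - <<'E'
from h import *
st=observe(); C=cam("wrist",st); im=snapshot("wrist"); cv2.imwrite("pics/w1.png",im)
print(st["ee_pos"],yaw(st))
for n in ["egg_cup","salt_shaker","milk_jug","small_jar","large_jar","round_tray_square_mat","round_tray_disc_mat","oblong_tray_disc_mat","oblong_tray_square_mat"]:
    print(n,[(np.round(d["at"]).tolist(),round(d["confidence"],2),p2w(C,d["at"],.006 if "mat" in n else 0).round(4)[:2].tolist()) for d in pinpoint("wrist",n)[:4]])
E
```

```text
[ 0.40784896 -0.13669762  0.24077662] 0.6975614290790488
egg_cup [([390.0, 104.0], 0.95, [0.535, -0.1243])]
salt_shaker [([181.0, 49.0], 0.87, [0.4377, 0.0744])]
milk_jug [([316.0, 162.0], 0.67, [0.4381, -0.1031])]
small_jar [([560.0, 220.0], 0.25, [0.5684, -0.3594])]
large_jar []
round_tray_square_mat [([473.0, 273.0], 0.91, [0.4583, -0.3262])]
round_tray_disc_mat [([562.0, 219.0], 0.55, [0.5688, -0.3561]), ([313.0, 165.0], 0.24, [0.4346, -0.1022])]
oblong_tray_disc_mat []
oblong_tray_square_mat []
```

View pics/w1.png

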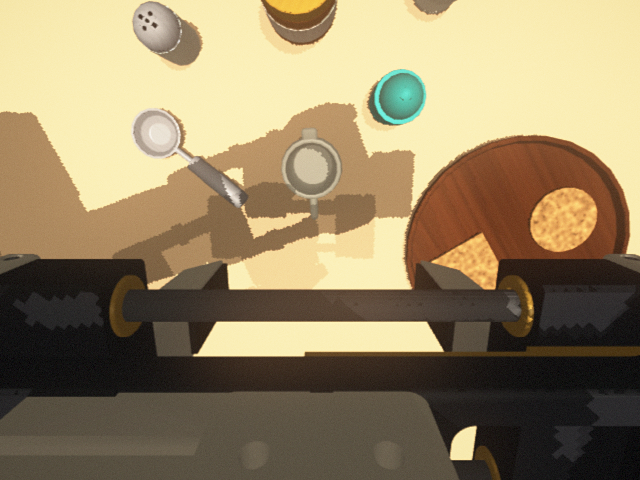

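The wrist view shows the jug rim centre at (312,167), handle straight below at (314,208) and spout at (310,135), so the grip direction already fits. The round tray's disc mat is at (564,219).

```bash
python3 - <<'E'
from h import *
C=cam("wrist"); j=p2w(C,(312,167),.073); print(j, p2w(C,(564,219.5),.01), p2w(C,(566,219.5),.01))
a,b=p2w(C,(314,208),.053),p2w(C,(310,135),.073); d=b-a; print("spout dir",np.arctan2(d[1],d[0]))
go([j[0],j[1],.035],np.arctan2(d[1],d[0]))
E
```

```text
[ 0.43651853 -0.10150966  0.073     ] [ 0.56805548 -0.35563259  0.01      ] [ 0.5694878  -0.35734725  0.01      ]
spout dir 0.73642333070311
t 3.25 pos [ 0.4078 -0.1367  0.2407] yaw 0.696 shift [ 0.0892 -0.0173  0.4114]
 turn z total -0.5
 shift after turn [ 0.0898 -0.0137  0.4114]
```

Call:
send_rows --deltas "0.045 -0.007 0 0 0 -0.5;0.045 -0.007 0 0 0 0;0 0 0.08 0 0 0;0 0 0.08 0 0 0;0 0 0.08 0 0 0;0 0 0.08 0 0 0;0 0 0.05 0 0 0;0 0 0.035 0 0 0"

```text
t: 4.05
ee_pos: [0.4363, -0.1016, 0.0363]
tcp_rot: [-0.001, 0.933, 0.36, -0.001]
contact_force: [-0.7, -0.1, -0.1]
width: 0.998
finger_force: 0.0
```

Call:
send_rows --deltas "0 0 0 0 0 0;0 0 0 0 0 0;0 0 0 0 0 0;0 0 0 0 0 0;0 0 0 0 0 0;0 0 0 0 0 0" --jaw 1

```text
t: 4.65
ee_pos: [0.4375, -0.102, 0.039]
tcp_rot: [0.0, 0.933, 0.36, 0.0]
contact_force: [-1.2, 0.1, 6.7]
width: 0.6
finger_force: 30.1
```

Call:
send_rows --deltas "0 0 -0.04 0 0 0;0 0 -0.07 0 0 0;0 0 -0.08 0 0 0;0 0 -0.08 0 0 0;0 0 -0.04 0 0 0;0 0 0 0 0 0"

```text
t: 5.25
ee_pos: [0.4386, -0.1025, 0.196]
tcp_rot: [0.002, 0.933, 0.36, 0.002]
contact_force: [0.2, 0.2, -2.1]
width: 0.603
finger_force: 29.9
```

```bash
python3 - <<'E'
from h import *
print(observe()["contact_force"],observe()["width"])
go([.42,-.27,.2],1.27)
E
```

```text
[ 0.22057659  0.19207438 -2.11033111] 0.6025304500269761
t 5.25 pos [ 0.4386 -0.1025  0.196 ] yaw 0.737 shift [-0.2527  0.2232 -0.0073]
 turn z total -6.66
 shift after turn [-0.3311  0.0638 -0.008 ]
```

Call:
send_rows --deltas "-0.072 0.058 0 0 0 0;-0.072 0.058 0 0 0 0;-0.072 0.058 0 0 0 0;-0.072 0.058 0 0 0 0;-0.072 0.058 0 0 0 0;-0.072 0.058 0 0 0 0;0 0 0 0 0 0;0 0 0 0 0 0"

```text
t: 6.05
ee_pos: [0.3931, -0.3759, 0.1911]
tcp_rot: [-0.002, 0.933, 0.359, -0.0]
contact_force: [-0.6, 0.4, -2.6]
width: 0.603
finger_force: 30.0
```

```bash
python3 - <<'E'
from h import *
st=observe(); C=cam("wrist",st); im=snapshot("wrist"); cv2.imwrite("pics/w2.png",im)
for n in ["round_tray_square_mat","round_tray_disc_mat","milk_jug"]:
    print(n,[(np.round(d["at"]).tolist(),round(d["confidence"],2),p2w(C,d["at"],.006).round(4)[:2].tolist()) for d in pinpoint("wrist",n)[:4]])
E
```

```text
round_tray_square_mat [([322.0, 123.0], 0.89, [0.4547, -0.3203])]
round_tray_disc_mat [([438.0, 53.0], 0.79, [0.5659, -0.3557])]
milk_jug [([323.0, 268.0], 0.74, [0.3506, -0.4146])]
```

View pics/w2.png

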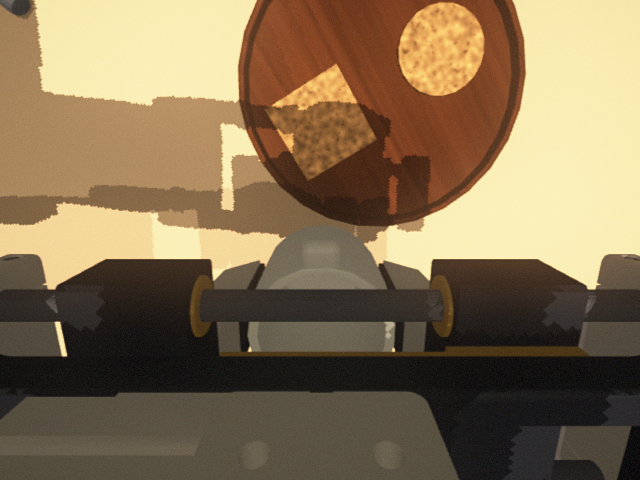

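The square mat's corners are at (338,64), (376,139), (312,180) and (269,107), so its centre is about (323.5,122). The disc centre is about (442,49). The jug sits upright in the jaws.

```bash
python3 - <<'E'
from h import *
C=cam("wrist"); s=p2w(C,(323.5,122),.01); d=p2w(C,(442,49),.01); print(s,d,np.linalg.norm(s-d),np.arctan2(*(d-s)[[1,0]]))
go([s[0],s[1],.0505])
E
```

```text
[ 0.45738599 -0.31905826  0.01      ] [ 0.57080936 -0.35420757  0.01      ] 0.1187448280254329 -0.3005097114925374
t 6.25 pos [ 0.3943 -0.3744  0.1928] yaw 0.738 shift [0.1678 0.0033 0.2846]
```

Call:
send_rows --deltas "0.08 0.002 0 0 0 0;0.083 0.001 0 0 0 0;0 0 0.08 0 0 0;0 0 0.08 0 0 0;0 0 0.06 0 0 0;0 0 0.04 0 0 0;0 0 0.015 0 0 0;0 0 0 0 0 0"

```text
t: 7.05
ee_pos: [0.4554, -0.3212, 0.0552]
tcp_rot: [-0.001, 0.933, 0.361, -0.0]
contact_force: [-0.0, 0.2, -2.2]
width: 0.598
finger_force: 30.0
```

```bash
python3 - <<'E'
from h import *
print(observe()["contact_force"])
go([.4555,-.3195,.0485])
E
```

```text
[-1.43875381e-03  1.77672767e-01 -2.17984912e+00]
t 7.05 pos [ 0.4554 -0.3212  0.0552] yaw 0.738 shift [ 0.0024 -0.0024  0.0134]
```

Call:
send_rows --deltas "0.002 -0.002 0.006 0 0 0;0 0 0.004 0 0 0;0 0 0 0 0 0"

```text
t: 7.35
ee_pos: [0.4558, -0.321, 0.0514]
tcp_rot: [0.001, 0.933, 0.36, 0.0]
contact_force: [0.6, 0.1, -1.6]
width: 0.601
finger_force: 30.0
```

Call:
send_rows --deltas "0 0 0.002 0 0 0;0 0 0 0 0 0"

```text
t: 7.55
ee_pos: [0.4556, -0.321, 0.05]
tcp_rot: [0.0, 0.933, 0.36, 0.0]
contact_force: [0.5, -0.7, -1.7]
width: 0.6
finger_force: 30.0
```

Call:
send_rows --deltas "0 0 0.003 0 0 0;0 0 0 0 0 0"

```text
t: 7.75
ee_pos: [0.4557, -0.3211, 0.049]
tcp_rot: [0.0, 0.933, 0.36, 0.0]
contact_force: [-1.8, 0.6, 4.6]
width: 0.603
finger_force: 30.1
```

Call:
send_rows --deltas "0 0 0.002 0 0 0;0 0 0 0 0 0"

```text
t: 7.95
ee_pos: [0.4557, -0.3211, 0.049]
tcp_rot: [0.001, 0.933, 0.36, 0.0]
contact_force: [-3.1, 2.4, 12.7]
width: 0.598
finger_force: 30.2
```

Call:
send_rows --deltas "0 0 -0.003 0 0 0;0 0 0 0 0 0;0 0 0 0 0 0;0 0 0 0 0 0;0 0 0 0 0 0" --jaw 0

```text
t: 8.45
ee_pos: [0.4555, -0.3208, 0.0485]
tcp_rot: [-0.0, 0.933, 0.36, -0.0]
contact_force: [0.2, 0.1, 0.4]
width: 0.975
finger_force: 0.0
```

Call:
send_rows --deltas "0 0 -0.03 0 0 0;0 0 -0.06 0 0 0;0 0 -0.08 0 0 0;0 0 -0.1 0 0 0;0 0 -0.06 0 0 0;0.09 -0.036 0 0 0 0;0.09 -0.036 0 0 0 0;0.09 -0.036 0 0 0 0"

```text
t: 9.25
ee_pos: [0.5196, -0.189, 0.214]
tcp_rot: [0.0, 0.933, 0.359, 0.0]
contact_force: [0.4, -0.4, -0.7]
width: 1.002
finger_force: 0.0
```

Call:
send_rows --deltas "0.09 -0.036 0 0 0 0;0.09 -0.036 0 0 0 0;0.09 -0.036 0 0 0 0;0.09 -0.036 0 0 0 0;0.09 -0.036 0 0 0 0;0 0 0 0 0 -1;0 0 0 0 0 -1;0 0 0 0 0 -1"

```text
t: 10.05
ee_pos: [0.6254, 0.0285, 0.2131]
tcp_rot: [-0.0, 0.882, 0.471, -0.0]
contact_force: [0.9, -0.6, 0.8]
width: 0.999
finger_force: 0.0
```

Call:
send_rows --deltas "0 0 0 0 0 -1;0 0 0 0 0 -1;0 0 0 0 0 0;0 0 0 0 0 0"

```text
t: 10.45
ee_pos: [0.6254, 0.0277, 0.2135]
tcp_rot: [-0.0, 0.843, 0.537, -0.0]
contact_force: [0.2, -0.1, 0.1]
width: 0.998
finger_force: 0.0
```

```bash
python3 - <<'E'
from h import *
st=observe(); C=cam("wrist",st); im=snapshot("wrist"); cv2.imwrite("pics/w3.png",im); print(st["t"],st["ee_pos"],yaw(st))
for n in ["small_jar","egg_cup","large_jar","pepper_mill"]:
    print(n,[(np.round(d["at"]).tolist(),round(d["confidence"],2),p2w(C,d["at"],.0).round(4)[:2].tolist()) for d in pinpoint("wrist",n)[:4]])
snapshot("top")
print(pinpoint("top","milk_jug"))
E
```

```text
10.45 [0.62535672 0.02772037 0.21352317] 1.1346426705157788
small_jar [([349.0, 203.0], 0.86, [0.6528, 0.0193]), ([323.0, 129.0], 0.64, [0.6596, 0.0988]), ([290.0, 33.0], 0.56, [0.6683, 0.1899])]
egg_cup [([375.0, 290.0], 0.91, [0.6396, -0.0835]), ([306.0, 351.0], 0.62, [0.5354, -0.1208])]
large_jar [([260.0, 256.0], 0.64, [0.5419, 0.0074])]
pepper_mill [([478.0, 197.0], 0.57, [0.7783, -0.0321])]
[{'at': [474.0, 313.8], 'confidence': 0.96}, {'at': [358.0, 225.4], 'confidence': 0.62}]
```

View pics/w3.png

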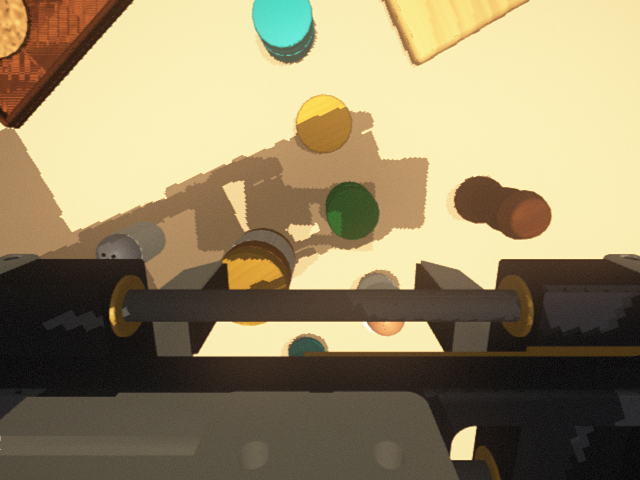

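The amber lid is centred at (324,124), with the green jar at (352,211), the turquoise one at (284,20) and the mill at about (480,198). The jug is on its mat.

```bash
python3 - <<'E'
from h import *
C=cam("wrist"); j=p2w(C,(324,124),.056); print(j); go([j[0],j[1],.03])
E
```

```text
[0.66112927 0.10050834 0.056     ]
t 10.8 pos [0.6254 0.0277 0.2137] yaw 1.136 shift [0.1622 0.0035 0.3674]
```

Call:
send_rows --deltas "0.08 0.002 0 0 0 0;0.081 0.001 0 0 0 0;0 0 0.08 0 0 0;0 0 0.08 0 0 0;0 0 0.08 0 0 0;0 0 0.07 0 0 0;0 0 0.04 0 0 0;0 0 0.017 0 0 0"

```text
t: 11.6
ee_pos: [0.6592, 0.1, 0.0274]
tcp_rot: [-0.001, 0.843, 0.538, -0.002]
contact_force: [0.0, 0.1, -0.8]
width: 0.999
finger_force: 0.0
```

Call:
send_rows --deltas "0 0 0 0 0 0;0 0 0 0 0 0;0 0 0 0 0 0;0 0 0 0 0 0;0 0 0 0 0 0;0 0 0 0 0 0" --jaw 1

```text
t: 12.2
ee_pos: [0.6608, 0.1001, 0.0307]
tcp_rot: [0.0, 0.843, 0.538, 0.0]
contact_force: [1.5, -0.4, 0.4]
width: 0.527
finger_force: 1.2
```

Call:
send_rows --deltas "0 0 -0.04 0 0 0;0 0 -0.07 0 0 0;0 0 -0.08 0 0 0;0 0 -0.08 0 0 0;0 0 -0.06 0 0 0;0 0 0 0 0 0"

```text
t: 12.8
ee_pos: [0.6628, 0.1003, 0.2009]
tcp_rot: [0.003, 0.843, 0.538, 0.004]
contact_force: [-0.1, 0.0, -0.5]
width: 0.52
finger_force: 30.0
```

```bash
python3 - <<'E'
from h import *
print(observe()["contact_force"]); go([.569,-.355,.19])
E
```

```text
[-0.07290486  0.04987334 -0.53670383]
t 12.8 pos [0.6628 0.1003 0.2009] yaw 1.137 shift [-0.9051  0.2125  0.0198]
```

Call:
send_rows --deltas "-0.09 0.021 0 0 0 0;-0.09 0.021 0 0 0 0;-0.09 0.021 0 0 0 0;-0.09 0.021 0 0 0 0;-0.09 0.021 0 0 0 0;-0.09 0.021 0 0 0 0;-0.09 0.021 0 0 0 0;-0.09 0.021 0 0 0 0"

```text
t: 13.6
ee_pos: [0.5843, -0.2633, 0.1938]
tcp_rot: [-0.001, 0.843, 0.538, -0.0]
contact_force: [0.9, -0.1, -1.9]
width: 0.518
finger_force: 30.0
```

Call:
send_rows --deltas "-0.09 0.021 0 0 0 0;-0.09 0.021 0 0 0 0;0 0 0 0 0 0;0 0 0 0 0 0;0 0 0 0 0 0"

```text
t: 14.1
ee_pos: [0.5666, -0.3511, 0.1943]
tcp_rot: [-0.001, 0.843, 0.539, -0.0]
contact_force: [-0.0, -0.4, -0.5]
width: 0.516
finger_force: 30.0
```

```bash
python3 - <<'E'
from h import *
print(observe()["contact_force"],observe()["width"]); go([.569,-.355,.05])
snapshot("wrist"); print(look_for("wrist","small_jar"))
E
```

```text
[-0.03157195 -0.43677591 -0.49432761] 0.5160743026605582
t 14.1 pos [ 0.5666 -0.3511  0.1943] yaw 1.138 shift [-0.0054  0.0081  0.2886]
[{'bbox': [260.4, 227.6, 122.0, 127.0], 'confidence': 0.61}]
```

Held. Lower, ending with small steps until contact.

Call:
send_rows --deltas "-0.005 0.008 0.04 0 0 0;0 0 0.08 0 0 0;0 0 0.08 0 0 0;0 0 0.05 0 0 0;0 0 0.025 0 0 0;0 0 0.008 0 0 0;0 0 0 0 0 0"

```text
t: 14.9
ee_pos: [0.5699, -0.3561, 0.0545]
tcp_rot: [0.001, 0.843, 0.539, 0.0]
contact_force: [-0.6, 0.0, -1.2]
width: 0.523
finger_force: 30.0
```

Call:
send_rows --deltas "0 0 0.006 0 0 0;0 0 0 0 0 0"

```text
t: 15.1
ee_pos: [0.5698, -0.3566, 0.0519]
tcp_rot: [0.001, 0.843, 0.538, 0.0]
contact_force: [0.7, -0.2, -2.3]
width: 0.513
finger_force: 30.0
```

Call:
send_rows --deltas "0 0 0.004 0 0 0;0 0 0 0 0 0"

```text
t: 15.3
ee_pos: [0.5693, -0.3564, 0.049]
tcp_rot: [0.0, 0.843, 0.538, 0.0]
contact_force: [0.3, 0.4, -0.3]
width: 0.517
finger_force: 30.0
```

Call:
send_rows --deltas "0 0 0.004 0 0 0;0 0 0 0 0 0"

```text
t: 15.5
ee_pos: [0.5691, -0.3562, 0.0465]
tcp_rot: [-0.0, 0.843, 0.538, -0.0]
contact_force: [0.1, 0.6, -0.8]
width: 0.515
finger_force: 30.0
```

Expected contact is around 0.04.

Call:
send_rows --deltas "0 0 0.005 0 0 0;0 0 0 0 0 0"

```text
t: 15.7
ee_pos: [0.5691, -0.3562, 0.0438]
tcp_rot: [-0.0, 0.843, 0.538, -0.0]
contact_force: [0.2, 0.3, -0.5]
width: 0.519
finger_force: 30.0
```

Call:
send_rows --deltas "0 0 0.004 0 0 0;0 0 0 0 0 0"

```text
t: 15.9
ee_pos: [0.5691, -0.3562, 0.0419]
tcp_rot: [-0.0, 0.843, 0.538, -0.0]
contact_force: [0.3, 0.8, -1.1]
width: 0.521
finger_force: 30.0
```

Call:
send_rows --deltas "0 0 0.003 0 0 0;0 0 0 0 0 0"

```text
t: 16.1
ee_pos: [0.5693, -0.3563, 0.0407]
tcp_rot: [0.0, 0.843, 0.538, 0.0]
contact_force: [0.1, 0.1, -1.6]
width: 0.518
finger_force: 30.0
```

Call:
send_rows --deltas "0 0 0.003 0 0 0;0 0 0 0 0 0"

```text
t: 16.3
ee_pos: [0.5693, -0.3564, 0.0407]
tcp_rot: [0.0, 0.843, 0.538, 0.0]
contact_force: [-3.2, 1.5, 7.2]
width: 0.513
finger_force: 30.0
```

Call:
send_rows --deltas "0 0 0.002 0 0 0;0 0 0 0 0 0"

```text
t: 16.5
ee_pos: [0.5693, -0.3564, 0.0407]
tcp_rot: [0.001, 0.843, 0.538, 0.0]
contact_force: [-4.8, 3.3, 13.2]
width: 0.518
finger_force: 30.0
```

Call:
send_rows --deltas "0 0 -0.003 0 0 0;0 0 0 0 0 0;0 0 0 0 0 0;0 0 0 0 0 0;0 0 0 0 0 0;0 0 0 0 0 0" --jaw 0

```text
t: 17.1
ee_pos: [0.5692, -0.3563, 0.0395]
tcp_rot: [-0.0, 0.843, 0.538, -0.0]
contact_force: [0.3, -0.9, 0.6]
width: 0.977
finger_force: 0.0
```

Call:
send_rows --deltas "0 0 -0.03 0 0 0;0 0 -0.06 0 0 0;0 0 -0.08 0 0 0;0 0 -0.1 0 0 0;0 0 -0.07 0 0 0;0.081 -0.041 0 0 0 0;0.081 -0.041 0 0 0 0;0.081 -0.041 0 0 0 0"

```text
t: 17.9
ee_pos: [0.5643, -0.219, 0.2113]
tcp_rot: [0.001, 0.843, 0.538, 0.001]
contact_force: [1.1, 0.9, 0.7]
width: 0.998
finger_force: 0.0
```

Call:
send_rows --deltas "0.081 -0.041 0 0 0 0;0.081 -0.041 0 0 0 0;0.081 -0.041 0 0 0 0;0 0 0 0 0 1;0 0 0 0 0 1;0 0 0 0 0 1;0 0 0 0 0 1;0 0 0 0 0 1"

```text
t: 18.7
ee_pos: [0.5599, -0.084, 0.211]
tcp_rot: [0.001, 0.933, 0.359, 0.001]
contact_force: [0.4, 0.1, 0.3]
width: 0.998
finger_force: 0.0
```

Call:
send_rows --deltas "0 0 0 0 0 1;0 0 0 0 0 1;0 0 0 0 0 1;0 0 0 0 0 1;0 0 0 0 0 1;0 0 0 0 0 1;0 0 0 0 0 1;0 0 0 0 0 1"

```text
t: 19.5
ee_pos: [0.5599, -0.0841, 0.211]
tcp_rot: [0.0, 0.999, 0.047, 0.001]
contact_force: [-0.8, 0.1, 0.2]
width: 1.0
finger_force: 0.0
```

Call:
send_rows --deltas "0 0 0 0 0 1;0 0 0 0 0 0.2;0 0 0 0 0 0;0 0 0 0 0 0"

```text
t: 19.9
ee_pos: [0.5598, -0.0841, 0.2102]
tcp_rot: [0.0, 1.0, 0.001, 0.0]
contact_force: [-0.2, 0.5, -0.4]
width: 1.001
finger_force: 0.0
```

```bash
python3 - <<'E'
from h import *
st=observe(); C=cam("wrist",st); im=snapshot("wrist"); cv2.imwrite("pics/w4.png",im); print(st["t"],st["ee_pos"],yaw(st))
for n in ["small_jar","egg_cup","large_jar","pepper_mill"]:
    print(n,[(np.round(d["at"]).tolist(),round(d["confidence"],2),p2w(C,d["at"],.0).round(4)[:2].tolist()) for d in pinpoint("wrist",n)[:4]])
im=snapshot("top"); cv2.imwrite("pics/t4.png",im)
E
```

```text
19.9 [ 0.55983259 -0.08408717  0.21017227] 0.0023411766979821113
small_jar [([41.0, 98.0], 0.84, [0.6665, 0.187]), ([587.0, 202.0], 0.72, [0.5666, -0.3607]), ([218.0, 116.0], 0.61, [0.6508, 0.017])]
egg_cup [([320.0, 125.0], 0.95, [0.6426, -0.0823]), ([359.0, 234.0], 0.93, [0.5312, -0.1248])]
large_jar [([237.0, 220.0], 0.97, [0.5468, 0.0046])]
pepper_mill []
```

View pics/w4.png

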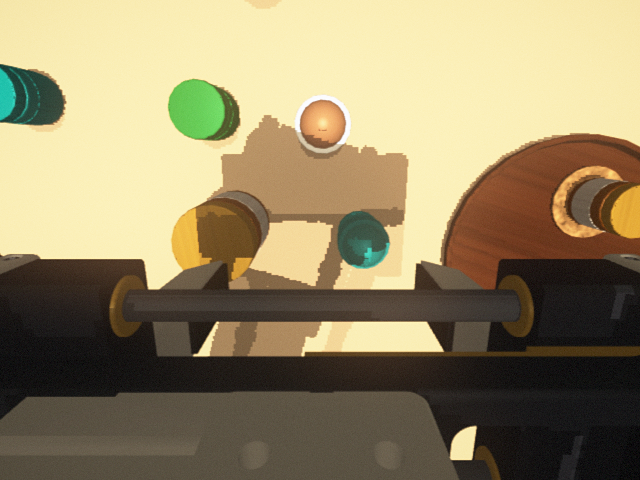

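View pics/t4.png

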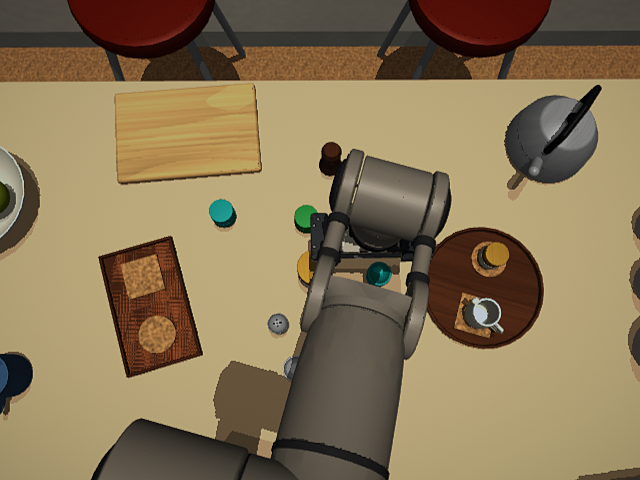

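The white egg cup's rim is centred at (323,124), with the green jar at (200,109), the turquoise cup at (362,240) and the large jar at (215,240). In the top view the jug and jar stand on the round tray's mats.

```bash
python3 - <<'E'
from h import *
C=cam("wrist"); j=p2w(C,(323,124),.052); print(j, p2w(C,(199,109),.056)); go([j[0],j[1],.037],0)
E
```

```text
[ 0.64042395 -0.08551994  0.052     ] [0.65189283 0.01612073 0.056     ]
t 20.2 pos [ 0.5598 -0.0841  0.2097] yaw 0.001 shift [0.1613 0.0031 0.3454]
 turn z total 0.01
 shift after turn [0.1612 0.0029 0.3454]
```

Call:
send_rows --deltas "0.08 0.002 0 0 0 0;0.081 0 0 0 0 0;0 0 0.08 0 0 0;0 0 0.08 0 0 0;0 0 0.08 0 0 0;0 0 0.06 0 0 0;0 0 0.03 0 0 0;0 0 0.012 0 0 0" --jaw 0.15

```text
t: 21.0
ee_pos: [0.6397, -0.0849, 0.0372]
tcp_rot: [-0.0, 1.0, 0.0, -0.001]
contact_force: [0.2, -0.2, -0.1]
width: 0.848
finger_force: 0.0
```

Call:
send_rows --deltas "0 0 0 0 0 0;0 0 0 0 0 0;0 0 0 0 0 0;0 0 0 0 0 0;0 0 0 0 0 0;0 0 0 0 0 0;0 0 0 0 0 0" --jaw 1

```text
t: 21.7
ee_pos: [0.6409, -0.0851, 0.0399]
tcp_rot: [0.0, 1.0, 0.0, 0.001]
contact_force: [-0.9, 0.2, 6.7]
width: 0.515
finger_force: 30.0
```

Call:
send_rows --deltas "0 0 -0.04 0 0 0;0 0 -0.07 0 0 0;0 0 -0.08 0 0 0;0 0 -0.08 0 0 0;0 0 -0.06 0 0 0;0 0 0 0 0 0"

```text
t: 22.3
ee_pos: [0.6423, -0.0855, 0.209]
tcp_rot: [0.001, 1.0, 0.0, 0.004]
contact_force: [1.4, -1.4, -0.7]
width: 0.512
finger_force: 30.0
```

```bash
python3 - <<'E'
from h import *
print(observe()["contact_force"]); go([.36,.30,.2])
E
```

```text
[ 1.44614065 -1.3630602  -0.66236855]
t 22.3 pos [ 0.6423 -0.0855  0.209 ] yaw 0.001 shift [-0.5641 -0.7714  0.0111]
```

Call:
send_rows --deltas "-0.054 -0.073 0 0 0 0;-0.054 -0.073 0 0 0 0;-0.054 -0.073 0 0 0 0;-0.054 -0.073 0 0 0 0;-0.054 -0.073 0 0 0 0;-0.054 -0.073 0 0 0 0;-0.054 -0.073 0 0 0 0;-0.054 -0.073 0 0 0 0"

```text
t: 23.1
ee_pos: [0.422, 0.2078, 0.2025]
tcp_rot: [0.0, 1.0, 0.0, -0.001]
contact_force: [0.1, 0.3, -1.2]
width: 0.513
finger_force: 30.0
```

Call:
send_rows --deltas "-0.054 -0.073 0 0 0 0;-0.054 -0.073 0 0 0 0;-0.054 -0.073 0 0 0 0;0 0 0 0 0 0;0 0 0 0 0 0"

```text
t: 23.6
ee_pos: [0.3419, 0.3165, 0.2027]
tcp_rot: [0.001, 1.0, 0.002, -0.001]
contact_force: [0.1, -0.3, -1.9]
width: 0.512
finger_force: 30.0
```

```bash
python3 - <<'E'
from h import *
st=observe(); C=cam("wrist",st); im=snapshot("wrist"); cv2.imwrite("pics/w5.png",im); print(st["t"],st["ee_pos"],yaw(st))
for n in ["oblong_tray_disc_mat","oblong_tray_square_mat","salt_shaker"]:
    print(n,[(np.round(d["at"]).tolist(),round(d["confidence"],2),p2w(C,d["at"],.006).round(4)[:2].tolist()) for d in pinpoint("wrist",n)[:4]])
E
```

```text
23.6 [0.34194448 0.31645113 0.2027064 ] 0.003726083086550556
oblong_tray_disc_mat [([322.0, 124.0], 0.67, [0.4241, 0.3154])]
oblong_tray_square_mat []
salt_shaker [([577.0, 110.0], 0.89, [0.4381, 0.0766])]
```

View pics/w5.png

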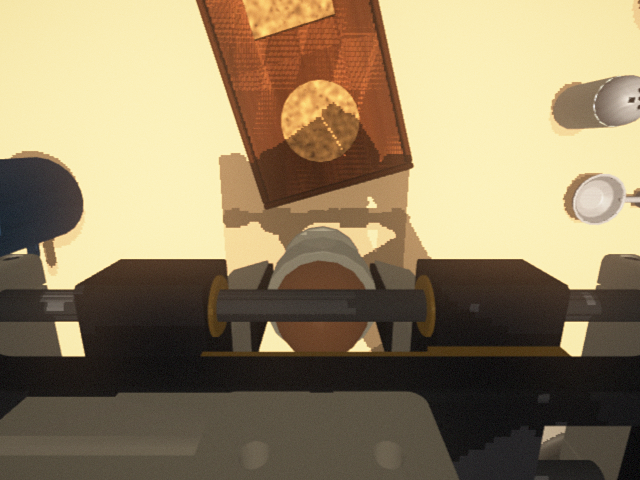

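The wrist view shows the disc mat centred at about (319.5,120.5), extent 281–359 by 80–162. The egg cup hangs upright in the jaws, and the salt shaker's underside is near (577,110).

```bash
python3 - <<'E'
from h import *
C=cam("wrist"); print(p2w(C,(319.5,120.5),.01)); go([.4275,.317,.06])
E
```

```text
[0.42924035 0.31654028 0.01      ]
t 23.8 pos [0.3437 0.3152 0.2033] yaw -0.001 shift [ 0.1677 -0.004   0.2866]
```

Call:
send_rows --deltas "0.08 -0.002 0 0 0 0;0.089 -0.002 0 0 0 0;0 0 0.08 0 0 0;0 0 0.08 0 0 0;0 0 0.07 0 0 0;0 0 0.04 0 0 0;0 0 0.02 0 0 0;0 0 0 0 0 0"

```text
t: 24.6
ee_pos: [0.4275, 0.3172, 0.0576]
tcp_rot: [0.001, 1.0, -0.0, -0.001]
contact_force: [-0.8, -0.6, -1.5]
width: 0.512
finger_force: 30.0
```

Call:
send_rows --deltas "0 0 0.006 0 0 0;0 0 0 0 0 0"

```text
t: 24.8
ee_pos: [0.4283, 0.3185, 0.0566]
tcp_rot: [-0.0, 1.0, 0.0, 0.001]
contact_force: [-0.3, 0.1, -2.3]
width: 0.51
finger_force: 30.0
```

Call:
send_rows --deltas "0 0 0.005 0 0 0;0 0 0 0 0 0"

```text
t: 25.0
ee_pos: [0.4276, 0.3184, 0.0536]
tcp_rot: [-0.0, 1.0, 0.0, 0.0]
contact_force: [-0.2, -0.5, -0.8]
width: 0.513
finger_force: 30.0
```

Call:
send_rows --deltas "0 0 0.004 0 0 0;0 0 0 0 0 0"

```text
t: 25.2
ee_pos: [0.4274, 0.3183, 0.0511]
tcp_rot: [0.0, 1.0, 0.0, -0.0]
contact_force: [0.5, -0.5, -1.6]
width: 0.513
finger_force: 30.0
```

Call:
send_rows --deltas "0 0 0.003 0 0 0;0 0 0 0 0 0"

```text
t: 25.4
ee_pos: [0.4275, 0.3184, 0.0499]
tcp_rot: [-0.0, 1.0, 0.0, 0.0]
contact_force: [-0.8, -0.1, 1.4]
width: 0.514
finger_force: 30.0
```

Call:
send_rows --deltas "0 0 0.003 0 0 0;0 0 0 0 0 0"

```text
t: 25.6
ee_pos: [0.4276, 0.3185, 0.0498]
tcp_rot: [-0.0, 1.0, 0.001, 0.0]
contact_force: [-4.5, -2.6, 15.2]
width: 0.513
finger_force: 30.0
```

Call:
send_rows --deltas "0 0 -0.004 0 0 0;0 0 0 0 0 0;0 0 0 0 0 0;0 0 0 0 0 0;0 0 0 0 0 0;0 0 0 0 0 0" --jaw 0

```text
t: 26.2
ee_pos: [0.4274, 0.3183, 0.05]
tcp_rot: [0.0, 1.0, 0.0, -0.0]
contact_force: [0.9, -0.2, 1.0]
width: 0.979
finger_force: 0.0
```

Call:
send_rows --deltas "0 0 -0.03 0 0 0;0 0 -0.06 0 0 0;0 0 -0.08 0 0 0;0 0 -0.1 0 0 0;0 0 -0.05 0 0 0;-0.019 0.081 0 0 0 0;-0.019 0.081 0 0 0 0;-0.019 0.081 0 0 0 0"

```text
t: 27.0
ee_pos: [0.3984, 0.1957, 0.2102]
tcp_rot: [0.0, 1.0, 0.001, 0.0]
contact_force: [0.8, -0.2, -0.5]
width: 1.002
finger_force: 0.0
```

Call:
send_rows --deltas "-0.019 0.081 0 0 0 0;-0.019 0.081 0 0 0 0;-0.019 0.081 0 0 0 0;0 0 0 0 0 0;0 0 0 0 0 0"

```text
t: 27.5
ee_pos: [0.3708, 0.0747, 0.2104]
tcp_rot: [-0.0, 1.0, -0.001, 0.0]
contact_force: [1.0, -0.6, -0.8]
width: 1.003
finger_force: 0.0
```

```bash
python3 - <<'E'
from h import *
st=observe(); C=cam("wrist",st); im=snapshot("wrist"); cv2.imwrite("pics/w6.png",im); print(st["t"],st["ee_pos"],yaw(st))
for n in ["salt_shaker","egg_cup","oblong_tray_disc_mat","oblong_tray_square_mat"]:
    print(n,[(np.round(d["at"]).tolist(),round(d["confidence"],2),p2w(C,d["at"],.006 if "mat" in n else .0).round(4)[:2].tolist()) for d in pinpoint("wrist",n)[:4]])
E
```

```text
27.5 [0.37083456 0.07470875 0.21044009] -0.002050204802421471
salt_shaker [([319.0, 139.0], 0.84, [0.4399, 0.0771])]
egg_cup [([534.0, 35.0], 0.94, [0.5333, -0.1234]), ([74.0, 151.0], 0.93, [0.4293, 0.3224])]
oblong_tray_disc_mat []
oblong_tray_square_mat [([15.0, 26.0], 0.95, [0.5402, 0.3521])]
```

View pics/w6.png

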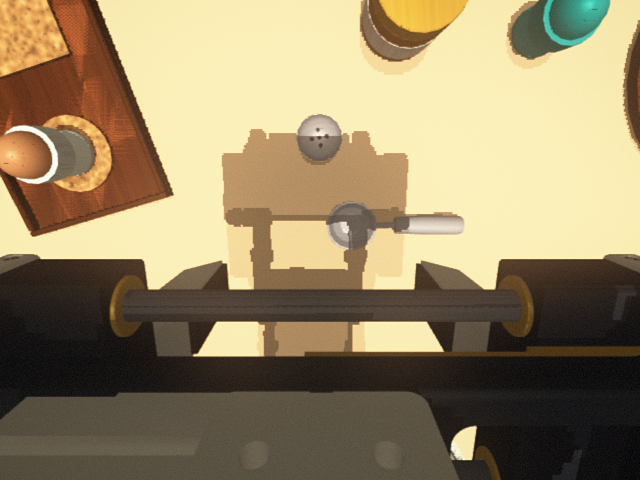

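The egg cup stands upright on its disc mat, base around (75,152). The salt shaker's top is centred at (319.5,137), with the scoop below at (352,225), clear of the fingers.

```bash
python3 - <<'E'
from h import *
C=cam("wrist"); j=p2w(C,(319.5,137),.06); print(j); go([j[0],j[1],.034],0)
E
```

```text
[0.44078586 0.07782583 0.06      ]
t 27.75 pos [0.3708 0.0762 0.2101] yaw 0.003 shift [ 0.14   -0.0028  0.3522]
 turn z total 0.04
 shift after turn [ 0.1399 -0.0032  0.3522]
```

Call:
send_rows --deltas "0.07 -0.002 0 0 0 0;0.069 -0.001 0 0 0 0;0 0 0.08 0 0 0;0 0 0.08 0 0 0;0 0 0.08 0 0 0;0 0 0.06 0 0 0;0 0 0.04 0 0 0;0 0 0.011 0 0 0"

```text
t: 28.55
ee_pos: [0.4388, 0.0777, 0.0325]
tcp_rot: [0.0, 1.0, 0.001, -0.002]
contact_force: [-0.0, -0.7, 0.5]
width: 0.995
finger_force: 0.0
```

Call:
send_rows --deltas "0 0 0 0 0 0;0 0 0 0 0 0;0 0 0 0 0 0;0 0 0 0 0 0;0 0 0 0 0 0;0 0 0 0 0 0;0 0 0 0 0 0;0 0 0 0 0 0" --jaw 1

```text
t: 29.35
ee_pos: [0.4403, 0.0768, 0.0349]
tcp_rot: [0.0, 1.0, 0.0, 0.0]
contact_force: [-0.2, 0.2, 2.1]
width: 0.43
finger_force: 30.0
```

Call:
send_rows --deltas "0 0 -0.04 0 0 0;0 0 -0.07 0 0 0;0 0 -0.08 0 0 0;0 0 -0.08 0 0 0;0 0 -0.07 0 0 0;0 0 0 0 0 0"

```text
t: 29.95
ee_pos: [0.4425, 0.0769, 0.209]
tcp_rot: [0.0, 1.0, 0.0, 0.005]
contact_force: [0.6, -0.2, -1.9]
width: 0.427
finger_force: 30.0
```

```bash
python3 - <<'E'
from h import *
print(observe()["contact_force"]); go([.46,.352,.2])
E
```

```text
[ 0.64079866 -0.24440976 -1.91249784]
t 29.95 pos [0.4425 0.0769 0.209 ] yaw 0.001 shift [ 0.0352 -0.5502  0.0183]
```

Call:
send_rows --deltas "0.005 -0.078 0 0 0 0;0.005 -0.078 0 0 0 0;0.005 -0.078 0 0 0 0;0.005 -0.078 0 0 0 0;0.005 -0.078 0 0 0 0;0.005 -0.078 0 0 0 0;0.005 -0.078 0 0 0 0;0 0 0 0 0 0"

```text
t: 30.75
ee_pos: [0.4566, 0.3536, 0.2027]
tcp_rot: [-0.0, 1.0, 0.002, -0.001]
contact_force: [0.1, 0.4, -0.5]
width: 0.425
finger_force: 30.0
```

```bash
python3 - <<'E'
from h import *
st=observe(); C=cam("wrist",st); im=snapshot("wrist"); cv2.imwrite("pics/w7.png",im); print(st["t"],st["ee_pos"],yaw(st))
for n in ["oblong_tray_square_mat"]:
    print(n,[(np.round(d["at"]).tolist(),round(d["confidence"],2),p2w(C,d["at"],.006).round(4)[:2].tolist()) for d in pinpoint("wrist",n)[:4]])
E
```

```text
30.75 [0.45658714 0.35357811 0.20271186] 0.004652332437128025
oblong_tray_square_mat [([324.0, 125.0], 0.75, [0.5376, 0.3515])]
```

View pics/w7.png

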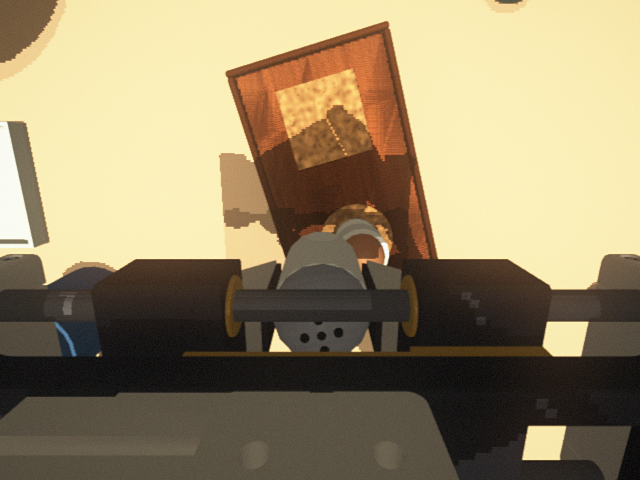

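The square mat's corners are at (276,93), (352,69), (372,147) and (298,170), so its centre is (324.5,120). The shaker hangs straight.

```bash
python3 - <<'E'
from h import *
C=cam("wrist"); s=p2w(C,(324.5,119.7),.01); print(s); go([(s[0]+.5407)/2,(s[1]+.3518)/2,.055])
E
```

```text
[0.54238879 0.34675967 0.01      ]
t 30.85 pos [0.4566 0.35   0.2029] yaw 0.003 shift [0.1706 0.0014 0.2954]
```

Call:
send_rows --deltas "0.085 0 0 0 0 0;0.085 0 0 0 0 0;0 0 0.08 0 0 0;0 0 0.08 0 0 0;0 0 0.07 0 0 0;0 0 0.04 0 0 0;0 0 0.02 0 0 0;0 0 0 0 0 0"

```text
t: 31.65
ee_pos: [0.5418, 0.3484, 0.0582]
tcp_rot: [0.001, 1.0, -0.0, -0.001]
contact_force: [-0.3, 1.5, -1.1]
width: 0.428
finger_force: 30.0
```

Call:
send_rows --deltas "0 0 0.006 0 0 0;0 0 0 0 0 0"

```text
t: 31.85
ee_pos: [0.5432, 0.35, 0.0579]
tcp_rot: [-0.0, 1.0, 0.0, 0.001]
contact_force: [-0.3, -0.3, -0.9]
width: 0.427
finger_force: 30.0
```

Call:
send_rows --deltas "0 0 0.004 0 0 0;0 0 0 0 0 0"

```text
t: 32.05
ee_pos: [0.5426, 0.35, 0.0553]
tcp_rot: [-0.0, 1.0, 0.0, 0.0]
contact_force: [-0.9, -0.4, -0.6]
width: 0.431
finger_force: 30.0
```

Contact is expected near 0.0445.

Call:
send_rows --deltas "-0.002 0 0.008 0 0 0;0 0 0.006 0 0 0;0 0 0.003 0 0 0;0 0 0 0 0 0;0 0 0 0 0 0"

```text
t: 32.55
ee_pos: [0.5415, 0.3499, 0.0461]
tcp_rot: [0.0, 1.0, 0.0, -0.0]
contact_force: [0.8, -0.3, -1.3]
width: 0.428
finger_force: 30.0
```

Call:
send_rows --deltas "0 0 0.003 0 0 0;0 0 0 0 0 0"

```text
t: 32.75
ee_pos: [0.5417, 0.35, 0.0449]
tcp_rot: [-0.0, 1.0, 0.0, 0.0]
contact_force: [-0.2, 1.2, 1.0]
width: 0.428
finger_force: 30.0
```

Call:
send_rows --deltas "0 0 0.003 0 0 0;0 0 0 0 0 0"

```text
t: 32.95
ee_pos: [0.5418, 0.35, 0.0449]
tcp_rot: [-0.0, 1.0, 0.0, 0.001]
contact_force: [-2.9, -1.4, 10.2]
width: 0.427
finger_force: 30.0
```

Contact. Release, rise and move back out of the top camera's view of the trays.

Call:
send_rows --deltas "0 0 -0.004 0 0 0;0 0 0 0 0 0;0 0 0 0 0 0;0 0 0 0 0 0;0 0 0 0 0 0;0 0 0 0 0 0" --jaw 0

```text
t: 33.55
ee_pos: [0.5414, 0.3498, 0.045]
tcp_rot: [0.0, 1.0, 0.0, -0.0]
contact_force: [-0.8, -0.4, -0.4]
width: 0.9
finger_force: 0.0
```

Call:
send_rows --deltas "0 0 -0.03 0 0 0;0 0 -0.06 0 0 0;0 0 -0.08 0 0 0;0 0 -0.1 0 0 0;0 0 -0.1 0 0 0;-0.02 0.09 0 0 0 0;-0.02 0.09 0 0 0 0;-0.02 0.09 0 0 0 0"

```text
t: 34.35
ee_pos: [0.511, 0.2137, 0.2318]
tcp_rot: [-0.0, 1.0, 0.001, 0.001]
contact_force: [0.7, -1.2, -0.9]
width: 0.998
finger_force: 0.0
```

Call:
send_rows --deltas "-0.02 0.09 0 0 0 0;-0.02 0.09 0 0 0 0;-0.02 0.09 0 0 0 0;-0.02 0.09 0 0 0 0;0 0 0 0 0 0;0 0 0 0 0 0"

```text
t: 34.95
ee_pos: [0.4718, 0.034, 0.2314]
tcp_rot: [-0.0, 1.0, -0.001, 0.001]
contact_force: [-0.1, 1.6, -0.9]
width: 1.0
finger_force: 0.0
```

```bash
python3 - <<'E'
from h import *
st=observe(); print(st["t"],st["ee_pos"])
a=snapshot("top"); cv2.imwrite("pics/t8.png",a); C=cam("top"); S=cam("scene")
for n in ["egg_cup","salt_shaker","milk_jug","small_jar","large_jar","pepper_mill"]:
    print(n,[(p2w(C,d["at"],.01).round(4)[:2].tolist(),round(d["confidence"],2)) for d in pinpoint("top",n)[:3]])
b=snapshot("scene")
for n in ["egg_cup","salt_shaker","milk_jug","small_jar","large_jar","pepper_mill"]:
    print(n,[(p2w(S,d["at"],.01).round(4)[:2].tolist(),round(d["confidence"],2)) for d in pinpoint("scene",n)[:3]])
z=lambda c:cv2.resize(c,(400,600),interpolation=cv2.INTER_CUBIC)
cv2.imwrite("pics/t9.png",np.hstack([z(a[225:390,90:200]),z(a[215:380,425:535])]))
E
```

```text
34.95 [0.47184698 0.03399571 0.23138177]
egg_cup [([0.5288, -0.1258], 0.76), ([0.5446, 0.3519], 0.69), ([0.4303, 0.3157], 0.65)]
salt_shaker [([0.5365, 0.3489], 0.59)]
milk_jug [([0.4486, -0.3219], 0.93)]
small_jar [([0.5726, -0.3584], 0.81), ([0.6459, 0.0186], 0.73), ([0.6629, 0.1844], 0.63)]
large_jar [([0.5674, -0.3584], 0.7), ([0.571, -0.3547], 0.33)]
pepper_mill [([0.7708, -0.0339], 0.77)]
egg_cup [([0.422, 0.3219], 0.97), ([0.5343, -0.1238], 0.78)]
salt_shaker [([0.5371, 0.3452], 0.77)]
milk_jug [([0.4491, -0.314], 0.57)]
small_jar [([0.6513, 0.0183], 0.95), ([0.5628, -0.3521], 0.91), ([0.668, 0.1935], 0.91)]
large_jar [([0.5437, 0.0068], 0.9), ([0.5611, -0.3533], 0.71)]
pepper_mill [([0.7826, -0.0298], 0.77)]
```

View pics/t9.png

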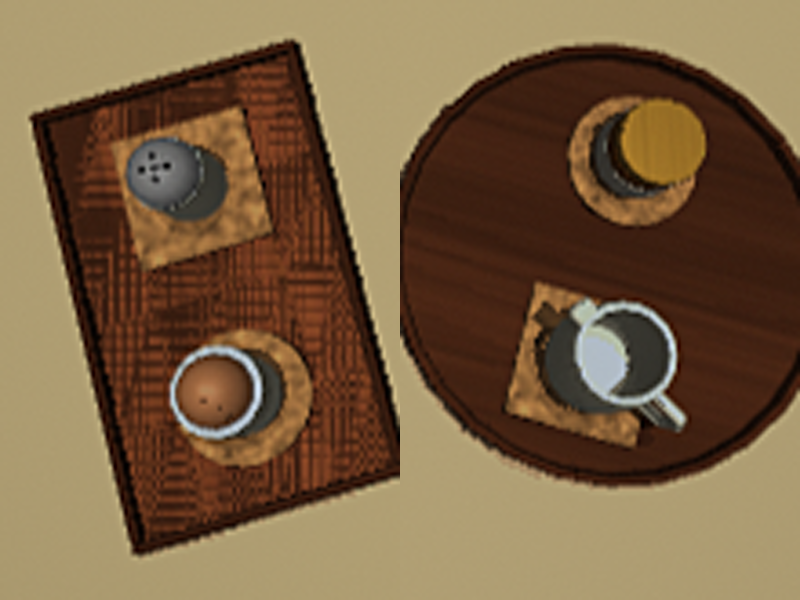

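The crops show all four items upright and near the middle of their mats: shaker base at (190,190), egg cup (255,400), jar (630,165), jug (590,365). The large jar and mill read about where they stood. I'm handing it in.

```bash
python3 -c "from cell import *; print(sign_off())"
```

```text
the job is handed in; nothing more can be done
None
```

I stood the egg cup, salt shaker, milk jug and small jam jar upright on their mats, left the large jar and pepper mill alone, and handed the job in at about 35 s; no verdict came back.

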